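# Lower the report press by one turn of its hand wheel

## Robot

A 6-joint arm with a two-finger parallel gripper is mounted at the origin on the work surface. World frame = base frame: x ahead of the robot, y to its left, z up, the work surface at z = 0. Lengths are in m, angles in rad, forces in N, time in s.
With the tool pointing down it reaches from about 0.35 to 0.85 m from the base axis. Payload 8.1 kg.
Tool frame: the origin (TCP) lies midway between the tips of the shut fingers; the grasp point (between the pads) lies ctrl.grip_point_offset behind it (ctrl.grip_point_offset is the distance from the TCP to the grasp point, in m); y points along the fingers, x is the direction in which the jaws open and shut, and the axes are right-handed (so a half turn about y gives the same grasp; the last joint's range is limited). The gripper opens to 93 mm and grips with 3 to 60 N. Pads are 15 mm wide; open, the fingers measure 128 mm over their backs; the gripper's body (75 mm by 188 mm) begins 65 mm behind the grasp point.
Start: joints at [1.218, 0.13, 1.488, -0, 1.523, -0.085], TCP at [0.159, 0.579, 0.219] pointing down, gripper open.
Joint ranges: [-2.96, 2.96], [-0.89, 2.26], [0.02, 2.5], [-1.34, 4.48], [0, 2.73], [-2.66, 2.66]. Speed limits (rad/s): [2.39, 2.39, 2.79, 3.14, 3.14, 3.14].

## Interface

Orientations are given as a 3x3 rotation matrix whose columns are the frame's x, y, z axes.
In Python, from station import ctrl, grab_frame, finder gives the robot as it stands. The module is installed in compiled form; this text tells all that it offers.
- The arm moves only by the tool carry_out, never from a script. Its argument "increments" is a list of rows, each a list of 2 entries, a list of its own where there are three numbers: the shift along the world's x, y, z in mm, then the turn about the world's z in degrees. A call has 1 to 12 rows; each row shifts and turns the commanded pose from where the row before left it; what a row does not reach is not made up. A row lasts 1/8 s, in which the tool goes at most 62.5 mm and 10.7 degrees, less where a joint would pass 70% of its speed; a pose out of reach is approached as far as the arm can. A call with a gripper value outside its range is refused whole. "fingers" is the opening, from 0 (shut) to 1 (fully open), set as the call begins (left out, the last holds). The fingers move at their own pace and stop on an object; the grip force is fixed at half the most. Time passes only in rows, so rows that do not move let the fingers close. It gives the time, the measured TCP pose, the force and the opening at its end, in the units of the state.
- ctrl.read_state(): the state, without advancing time (a new reading comes with each control period).
- grab_frame(name): name is "scene" or "side" or "wrist"; returns a dict with "pixels" (480x640x3 uint8, blue, green, red), "range_z" (480x640 float32, m along the optical axis (not along the pixel's ray), 0 where there is no reading), "fx", "fy", "cx", "cy" (pixels), "distortion" ([k1, k2, p1, p2, k3] as OpenCV has them; the pictures are not rectified), "R" (3x3) and "t" (3): a world point X has camera coordinates R X + t. Camera axes: x right, y down, z forward; pixel columns grow to the right and rows downward; lengths in m; the calibration is good to about 2 mm. A picture is of the moment at which its call begins.
- ctrl.close_job(): hands the job in, once; it reports no verdict.
Trained networks look in a picture, given as the dict that the camera call returned (one of the last four; its "shot" number tells which), for a name from the list of things; names that differ only in an ending like _2 or _b are one class to them, and where a whole thing is asked for, a point or a joint stands for the part that bears it (a point fixed in the world has none). Each returns a list of dicts, best first, with "score" (0 to 1); they miss things now and then, are a little off and sometimes report something else, mostly with a low value. They report only what shows in the picture. A call takes as long as a camera call.
- finder.masks_of(picture, label): "mask" (480x640 bool, what is visible of it) and "bbox" ([centre column, centre row, width, height] in pixels, round what is visible of it).
The state is a dict: "time": time; "joint_positions": joint angles; "qd": joint speeds; "tau": joint torques, N m; "eef_pos": TCP position; "eef_rot": TCP orientation; "force": force on the tool from outside, world axes, zero at the start; "moment": the same for the moment, N m; "opening": finger opening in m.
Only numpy, scipy, OpenCV 4.12 (cv2) and the standard library are available. Lean on these libraries where they do the work, as an engineer would, in place of code of your own. Each camera call takes 0.05 s, during which the arm holds its last target. There are 200 camera calls.

## Task

Bring the plate of the bench press down by one turn of the screw: with your fingertips against the side of the upright black handle, push the hand wheel clockwise (seen from above) through exactly one full turn, so that the handle ends where it began, then take your hand away. The handle only stands loose in its socket, so push it and do not pull it up, and leave the other things on the desk where they are.

Things in the scene. Friction and masses are not known exactly. Their poses are not given: they have to be found in the camera images.
- press: grey bench press holding a bound report: bed 220 x 300 x 25 mm (x by y), two round columns at y = +-125 mm carrying a 55 mm wide crossbeam whose top is 165 mm above the desk (column caps on it reach 177 mm). It is bolted down. Origin: centre of the bed's underside, on the desk, straight below the wheel's axis; z up.
- wheel (a joint): angle of the hand wheel, rad; it grows as the wheel is turned clockwise seen from above. Starts anywhere from 0 to 5.6; one turn is 6.283 more. Upper stop at 15, lower stop at -0.4. The wheel stays where it is left; friction needs about 3 N at the handle. Each turn lowers the press plate by 5 mm.
- hub (a point): point on the vertical axis of the wheel, 202 mm above the desk, level with the tops of rim and spokes. The wheel lies flat on top of the press, dark steel, three spokes, 198 mm over its rim (bar 14 mm thick); its hub is 40 mm across and stands 10 mm above this point. Nothing else on the press is as high as the wheel.
- handle: black upright handle, round, 23 mm across and 60 mm tall, standing on one spoke of the wheel 75 mm from the axis. Origin: centre of its foot, 202 mm above the desk, so it runs from 202 to 262 mm. Its z axis points up. It stands loose in its socket and would lift out if pulled up with more than about 1.5 N.
- tape: loose roll of paper tape lying flat, 96 mm across, 24 mm high. A bystander: leave it alone. Origin: centre of its underside.
- eraser: loose white eraser, 20 x 50 x 12 mm, on the front edge of the press's bed. A bystander: leave it alone. Origin: centre of its underside.
- phone: loose black phone lying flat, 72 x 150 x 9 mm. A bystander: leave it alone. Origin: centre of its underside.
- mug: loose white mug, 76 mm across, 85 mm tall. A bystander: leave it alone. Origin: centre of its underside.
- stapler: loose stapler, 40 x 140 x 50 mm, beyond the press. A bystander: leave it alone. Origin: centre of its underside.
- glue: loose white jar of glue, 60 mm across, 85 mm tall. A bystander: leave it alone. Origin: centre of its underside.
- mouse: loose black computer mouse, 105 x 60 x 32 mm. A bystander: leave it alone. Origin: centre of its underside.

How it is judged:
On the way:
1. the wheel is about half-way round (handle more than 120 mm from its starting place, opposite) with the fingers pushing on the handle (distance of handle from where it was at the start of the episode above 0.12 m and contact force between the fingers and handle above 0.3 N), for 0.1 s.
At the end, for the whole second after the job is handed in: The wheel has gone clockwise through one full turn and rests with the handle within 13 mm (about 10 degrees) of where it began, neither short nor a second turn on; the handle is still down in its socket (within 5 mm) and the loose things are within 30 mm of their places (distance of handle from where it was at the start of the episode below 0.013 m and value of joint wheel between 6.05 and 12.1 rad and velocity of joint wheel between -0.05 and 0.05 rad/s and z of handle in the frame of hub below 0.005 m and distance of each of tape, eraser, phone, mug, stapler, glue, mouse from where it was at the start of the episode below 0.03 m); the robot touches nothing.
It fails at once if the handle is pulled up out of its socket by more than 10 mm (z of handle in the frame of hub above 0.01 m).
It fails at once if a loose thing on the desk is moved or lifted by more than 30 mm (distance of any of tape, eraser, phone, mug, stapler, glue, mouse from where it was at the start of the episode above 0.03 m).
It also fails if it takes over 64 s, if anything falls off the work surface, if the arm or the gripper's body presses on something with over 40 N, if the wrist force passes 120 N, or if a joint passes its speed limit or range.

## Working session

There is one attempt and no reset: what is moved stays moved. The work goes in short steps, Python scripts to look and compute and a tool call to move; the robot and the scene stay as the last step left them, time stands still between calls to the robot, and variables do not carry over. Pictures are saved under pics/ and viewed, about 8 in all and at most 12, crops included, and the job is handed in when it is done.

Besides the shell and the picture viewer there is one more tool, called as name(argument=value, ...), one argument or row to a line, values as JSON. carry_out: Moves the arm, as the interface text tells. Its arguments: {"type":"object","properties":{"increments":{"type":"array"},"fingers":{"type":"number"}},"required":["increments"]}

```bash
mkdir -p pics
cat > h.py <<'E'
import numpy as np, cv2
from station import ctrl, grab_frame, finder
def pts(p,mask):
    v,u=np.nonzero(mask&(p["range_z"]>0)); z=p["range_z"][v,u]
    K=np.array([[p["fx"],0,p["cx"]],[0,p["fy"],p["cy"]],[0,0,1]])
    n=cv2.undistortPoints(np.stack([u,v],1).astype(np.float64)[:,None],K,np.array(p["distortion"]))[:,0]
    c=np.c_[n*z[:,None],z]
    return (c-np.array(p["t"]))@np.array(p["R"])
E
python3 - <<'E'
from h import *
s=ctrl.read_state(); print(s["eef_pos"],s["eef_rot"],s["opening"],s["time"],ctrl.grip_point_offset)
ims=[]
for n in ["scene","side"]:
    p=grab_frame(n); ims.append(p["pixels"]); 
    cv2.imwrite(f"pics/{n}0.png",p["pixels"])
    print(n,"cam",-np.array(p["R"]).T@np.array(p["t"]))
    for l in ["handle","wheel","press","mug","glue"]:
        for d in finder.masks_of(p,l)[:2]:
            P=pts(p,d["mask"])
            print(l,round(d["score"],2),np.round(d["bbox"]),len(P), np.round(np.percentile(P,[3,50,97],axis=0),3).tolist() if len(P) else "")
    a=pts(p,np.ones((480,640),bool))
    # wheel rim top
    w=a[(a[:,2]>.192)&(a[:,2]<.206)]; print("wheel pts",len(w),w.min(0) if len(w) else "",w.max(0) if len(w) else "")
E
```

```text
[0.15856061 0.57808701 0.21761158] [[ 2.64625150e-01 -6.19977831e-04 -9.64351153e-01]
 [ 9.64349678e-01 -1.69303296e-03  2.64625834e-01]
 [-1.79674043e-03 -9.99998375e-01  1.49856321e-04]] 0.09308256174098328 0.0 0.0188
scene cam [ 1.07532505 -0.52666547  0.75704076]
handle 0.17 [312. 214. 113.  96.] 3168 [[0.496, -0.096, 0.185], [0.579, -0.007, 0.2], [0.677, 0.086, 0.25]]
wheel 0.55 [311. 216. 110.  97.] 3270 [[0.495, -0.097, 0.165], [0.58, -0.008, 0.2], [0.676, 0.087, 0.246]]
press 0.77 [305. 266. 153. 198.] 16045 [[0.507, -0.154, 0.017], [0.629, -0.058, 0.096], [0.713, 0.107, 0.205]]
mug 0.88 [304. 385.  59.  71.] 2876 [[0.691, -0.23, 0.005], [0.73, -0.196, 0.052], [0.79, -0.158, 0.086]]
mug 0.29 [229. 277.  57.  51.] 1622 [[0.365, -0.141, 0.005], [0.413, -0.078, 0.009], [0.46, -0.007, 0.012]]
glue 0.19 [390. 313.  52.  69.] 1496 [[0.726, -0.011, 0.007], [0.75, 0.04, 0.047], [0.769, 0.117, 0.053]]
wheel pts 3972 [-1.06638973 -0.10163543  0.1920079 ] [0.68208158 1.73143006 0.20599456]
side cam [ 0.24012105 -0.47397257  0.63670002]
handle 0.8 [318. 193.  10.  39.] 449 [[0.532, 0.051, 0.204], [0.539, 0.055, 0.239], [0.55, 0.067, 0.264]]
wheel 0.8 [359. 219. 126.  92.] 4445 [[0.487, -0.098, 0.002], [0.565, -0.005, 0.201], [0.748, 0.28, 0.251]]
press 0.61 [356. 278. 203. 212.] 22988 [[0.456, -0.156, 0.01], [0.551, -0.049, 0.097], [0.684, 0.102, 0.206]]
mug 0.8 [497. 329.  64.  68.] 3172 [[0.685, -0.231, 0.004], [0.715, -0.199, 0.055], [0.774, -0.16, 0.086]]
glue 0.9 [224. 290.  39.  54.] 1517 [[0.348, 0.102, 0.008], [0.371, 0.112, 0.061], [0.399, 0.149, 0.088]]
glue 0.69 [258. 254.  41.  40.] 910 [[0.441, 0.177, 0.004], [0.484, 0.219, 0.021], [0.527, 0.265, 0.027]]
wheel pts 3720 [ 0.17308973 -0.10189018  0.19200261] [2.29013675 2.09242845 0.20594851]
```

View pics/scene0.png

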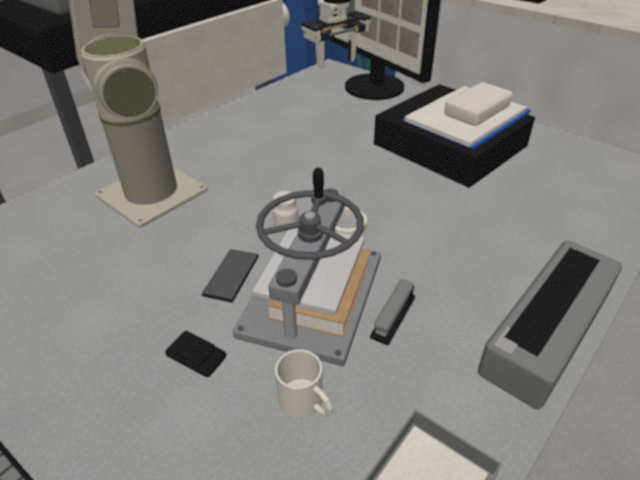

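View pics/side0.png

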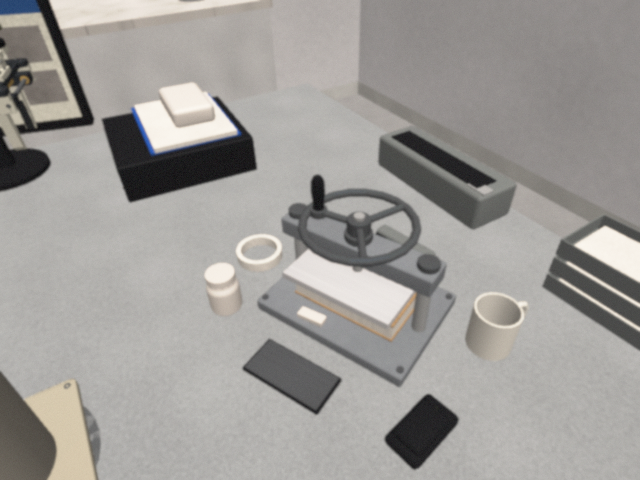

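The scene view shows the wheel near pixel (310,222) with its handle at (318,185). In the side view the wheel is near (360,225), the handle at (318,193), and the glue, tape, phone, mouse, mug and stapler are all lower than the wheel. Next I'll fit the hub and the handle.

```bash
cat >> h.py <<'E'
from scipy.optimize import least_squares
def measure(p):
    a=pts(p,np.ones((480,640),bool)); c=np.array([.585,-.008])
    near=lambda q,r:q[np.hypot(*(q[:,:2]-c).T)<r]
    w=near(a[(a[:,2]>.196)&(a[:,2]<.206)],.125)
    for _ in range(6):
        r=np.hypot(*(w[:,:2]-c).T); q=w[(r>.080)&(r<.105)]
        c=least_squares(lambda x:np.hypot(*(q[:,:2]-x).T)-.092,c,loss="soft_l1",f_scale=.003).x
    h=near(a[(a[:,2]>.222)&(a[:,2]<.256)],.1)
    f=None
    if len(h)>20:
        # handle pts visible side: fit circle r=11.5
        cam=-np.array(p["R"]).T@np.array(p["t"]); d=h[:,:2].mean(0)-cam[:2]; d/=np.hypot(*d)
        f=least_squares(lambda x:np.hypot(*(h[:,:2]-x).T)-.0115,h[:,:2].mean(0)+d*.008,loss="soft_l1",f_scale=.002).x
    return c,f,len(q),len(h)
def rep():
    for n in ["scene","side"]:
        c,f,nq,nh=measure(grab_frame(n)); print(n,"hub",c.round(4),"handle",f if f is None else f.round(4),nq,nh, "" if f is None else (np.degrees(np.arctan2(*(f-c)[::-1])).round(1),np.hypot(*(f-c)).round(4)))
E
python3 -c "from h import *;rep()"
```

```text
scene hub [ 0.585  -0.0049] handle [0.5449 0.0638] 1616 176 (np.float64(120.2), np.float64(0.0796))
side hub [ 0.5773 -0.0063] handle [0.5439 0.063 ] 2205 241 (np.float64(115.8), np.float64(0.077))
```

carry_out(
  increments=[
    [[0,0,50],0],
    [[0,0,50],0],
    [[0,0,50],4],
    [[20,-20,50],4],
    [[40,-40,0],4],
    [[40,-50,0],4],
    [[40,-50,0],4],
    [[40,-50,0],4],
    [[40,-50,0],4],
    [[40,-50,0],4],
    [[40,-50,0],4],
    [[40,-50,0],4],
  ],
  fingers=0,
)

```text
time: 2.2
eef_pos: [0.493, 0.1752, 0.4189]
eef_rot: [[-0.419, 0.001, -0.908], [0.908, 0.0, -0.419], [-0.0, -1.0, -0.001]]
force: [0.8, 1.3, -0.3]
opening: 0.0005
```

carry_out(
  increments=[
    [[30,-50,0],3],
    [[10,-50,0],0],
    [[0,-50,0],0],
    [[0,-20,0],0],
    [[0,0,0],0],
    [[0,0,0],0],
  ],
)

```text
time: 2.95
eef_pos: [0.532, 0.0077, 0.4187]
eef_rot: [[-0.464, 0.0, -0.886], [0.886, 0.0, -0.464], [0.0, -1.0, -0.0]]
force: [0.3, -0.1, 0.5]
opening: 0.0005
```

Run:
```python
from h import *
s=ctrl.read_state(); print(s["eef_pos"],s["eef_rot"][:,0] if hasattr(s["eef_rot"],'shape') else s["eef_rot"],s["opening"],s["time"],s["force"],s["joint_positions"])
p=grab_frame("wrist"); cv2.imwrite("pics/w1.png",p["pixels"])
c,f,a,b=measure(p); print(c,f,a,b)
```

```text
[0.5320378  0.00768262 0.41873599] [-4.64458541e-01  8.85594830e-01  2.47652514e-04] 0.0004713024603095068 2.95 [ 0.28031315 -0.08502773  0.48909127] [-8.22071413e-02 -4.44926627e-02  1.30674983e+00  4.02448812e-04
  1.87919325e+00 -2.13590437e+00]
[ 0.58002454 -0.00204083] [0.54405888 0.06293067] 5067 301
```

View pics/w1.png

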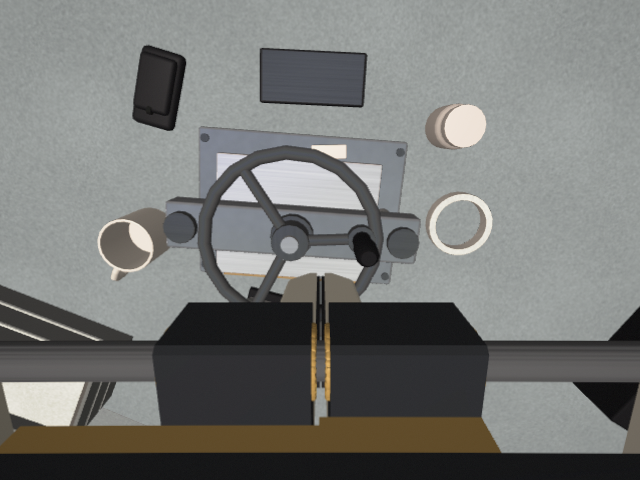

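Wrist view: the hub is at (289,245), the handle at (365,248), and the fingertips are at (320,280). All fits agree on the handle at about (0.544, 0.063). Keeping the 75 mm radius puts the hub at about (0.580, -0.003). I'll go down about 15 mm behind the handle.

carry_out(
  increments=[
    [[-9,20,0],1],
    [[-9,19,0],0],
    [[0,0,-40],0],
    [[0,0,-40],0],
    [[0,0,-40],0],
    [[0,0,-40],0],
    [[0,0,-20],0],
    [[0,0,-14],0],
    [[0,0,0],0],
    [[0,0,0],0],
  ],
)

```text
time: 4.25
eef_pos: [0.5149, 0.0461, 0.2262]
eef_rot: [[-0.48, 0.002, -0.878], [0.878, -0.0, -0.48], [-0.001, -1.0, -0.002]]
force: [-0.1, 0.1, 0.2]
opening: 0.0006
```

```bash
cat > plan.py <<'E'
import numpy as np,sys
from station import ctrl
# usage: start angle, end angle, step, d ; moves from the present pose
a,b,st,d=map(float,sys.argv[1:5]); hub=np.array([580,-3.])
p=np.round(np.array(ctrl.read_state()["eef_pos"][:2])*1000)
print(ctrl.read_state()["eef_pos"]*1000)
rows=[]
for th in np.arange(a,b-.01,-st):
    t=np.radians(th); e=np.array([np.cos(t),np.sin(t)]); n=np.array([e[1],-e[0]])
    q=np.round(hub+75*e-d*n); rows.append([[int(q[0]-p[0]),int(q[1]-p[1]),0],-st]); p=q
for i in range(0,len(rows),12): print(rows[i:i+12])
E
python3 plan.py 118.4 -61.7 6 19
python3 - <<'E'
from h import *
p=grab_frame("side"); cv2.imwrite("pics/s2.png",cv2.resize(p["pixels"][120:320,220:480],None,fx=3,fy=3))
E
```

```text
[514.89847616  46.05576942 226.24718424]
[[[13, 8, 0], -6.0], [[6, 5, 0], -6.0], [[7, 5, 0], -6.0], [[7, 3, 0], -6.0], [[7, 3, 0], -6.0], [[8, 3, 0], -6.0], [[8, 1, 0], -6.0], [[8, 0, 0], -6.0], [[8, 0, 0], -6.0], [[8, -1, 0], -6.0], [[8, -2, 0], -6.0], [[8, -3, 0], -6.0]]
[[[7, -4, 0], -6.0], [[7, -4, 0], -6.0], [[6, -5, 0], -6.0], [[6, -6, 0], -6.0], [[5, -6, 0], -6.0], [[5, -7, 0], -6.0], [[3, -7, 0], -6.0], [[3, -7, 0], -6.0], [[3, -8, 0], -6.0], [[1, -8, 0], -6.0], [[0, -8, 0], -6.0], [[0, -8, 0], -6.0]]
[[[-1, -8, 0], -6.0], [[-2, -8, 0], -6.0], [[-3, -8, 0], -6.0], [[-4, -7, 0], -6.0], [[-4, -7, 0], -6.0], [[-5, -6, 0], -6.0], [[-6, -6, 0], -6.0]]
```

View pics/s2.png

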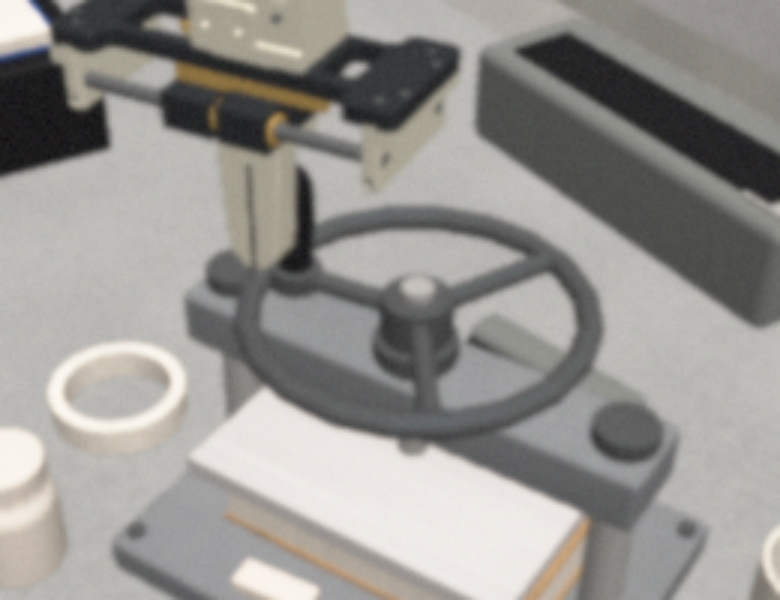

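The fingers (255,210 in the crop) stand just behind the handle (300,220), with their tips over the rim. Now I'll start pushing.

carry_out(
  increments=[
    [[6,4,0],0],
    [[7,4,0],0],
    [[6,5,0],-6],
    [[7,5,0],-6],
    [[7,3,0],-6],
    [[7,3,0],-6],
    [[8,3,0],-6],
    [[8,1,0],-6],
  ],
)

```text
time: 5.3
eef_pos: [0.5702, 0.0745, 0.2246]
eef_rot: [[0.131, -0.001, -0.991], [0.991, 0.0, 0.131], [-0.0, -1.0, 0.001]]
force: [-4.6, 1.2, 2.6]
opening: 0.0003
```

```bash
python3 -c "
from h import *;rep()
s=ctrl.read_state();print(s['force'],s['eef_pos'])"
```

```text
scene hub [ 0.5851 -0.005 ] handle [0.589  0.0707] 1598 300 (np.float64(87.1), np.float64(0.0758))
side hub [ 0.5774 -0.0063] handle [0.5742 0.0691] 2227 380 (np.float64(92.5), np.float64(0.0755))
[-0.00134511  0.05003397  0.252534  ] [0.57082649 0.07432851 0.22449644]
```

Contact was 4.6 N and the handle moves as planned. I'll carry on.

carry_out(
  increments=[
    [[8,0,0],-6],
    [[8,0,0],-6],
    [[8,-1,0],-6],
    [[8,-2,0],-6],
    [[8,-3,0],-6],
    [[7,-4,0],-6],
    [[7,-4,0],-6],
    [[6,-5,0],-6],
    [[6,-6,0],-6],
    [[5,-6,0],-6],
    [[5,-7,0],-6],
    [[3,-7,0],-6],
  ],
)

```text
time: 6.9
eef_pos: [0.6498, 0.0301, 0.2246]
eef_rot: [[0.983, 0.001, -0.185], [0.185, 0.002, 0.983], [0.001, -1.0, 0.001]]
force: [2.8, 4.6, -0.4]
opening: 0.0005
```

carry_out(
  increments=[
    [[3,-7,0],-6],
    [[3,-8,0],-6],
    [[1,-8,0],-6],
    [[0,-8,0],-6],
    [[0,-8,0],-6],
    [[-1,-8,0],-6],
    [[-2,-8,0],-6],
    [[-3,-8,0],-6],
    [[-4,-7,0],-6],
    [[-4,-7,0],-6],
    [[-5,-6,0],-6],
    [[-6,-6,0],-6],
  ],
)

```text
time: 8.4
eef_pos: [0.6318, -0.0599, 0.2246]
eef_rot: [[0.479, 0.002, 0.878], [-0.878, 0.0, 0.479], [0.001, -1.0, 0.002]]
force: [3.0, 1.0, -1.1]
opening: 0.0005
```

Run:
```python
from h import *;rep()
s=ctrl.read_state();print(s['force'],s['eef_pos'],s["eef_rot"][:,0],s["joint_positions"])
p=grab_frame("side"); cv2.imwrite("pics/s3.png",cv2.resize(p["pixels"][100:320,220:500],None,fx=2.5,fy=2.5))
```

```text
scene hub [ 0.5841 -0.0046] handle [ 0.6311 -0.0668] 1328 234 (np.float64(-52.9), np.float64(0.078))
side hub [ 0.5777 -0.0064] handle [ 0.6145 -0.071 ] 2146 379 (np.float64(-60.4), np.float64(0.0744))
[ 0.17866    -0.11288862 -0.35602506] [ 0.63098292 -0.06040436  0.22469008] [ 4.79890800e-01 -8.77328195e-01  2.43473042e-04] [-1.76222365e-01  2.18875434e-01  1.37843046e+00 -1.33004518e-04
  1.54406350e+00  8.94047235e-01]
```

View pics/s3.png

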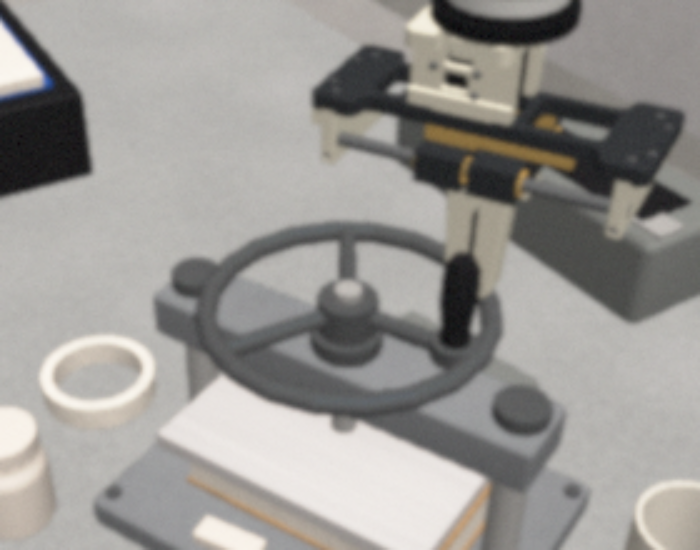

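The handle stands half-way round (455,300 in the crop), upright, with the fingers behind it. I'll back off, rise, turn the wrist 180°, and come down again behind it.

carry_out(
  increments=[
    [[6,3,0],0],
    [[7,4,0],0],
    [[0,0,35],0],
    [[0,0,35],0],
    [[0,0,0],10],
    [[0,0,0],10],
    [[0,0,0],10],
    [[0,0,0],10],
    [[0,0,0],10],
    [[0,0,0],10],
    [[0,0,0],10],
    [[0,0,0],10],
  ],
)

```text
time: 10.05
eef_pos: [0.6446, -0.0525, 0.2944]
eef_rot: [[0.945, -0.0, -0.327], [0.327, 0.0, 0.945], [-0.0, -1.0, 0.0]]
force: [-0.5, -0.0, -0.5]
opening: 0.0005
```

carry_out(
  increments=[
    [[0,0,0],10],
    [[0,0,0],10],
    [[0,0,0],10],
    [[0,0,0],10],
    [[0,0,0],10],
    [[0,0,0],10],
    [[0,0,0],10],
    [[0,0,0],10],
    [[0,0,0],10],
    [[0,0,0],10],
    [[0,0,0],0],
    [[0,0,0],0],
  ],
)

```text
time: 11.55
eef_pos: [0.6443, -0.0527, 0.2945]
eef_rot: [[-0.477, -0.0, -0.879], [0.879, 0.0, -0.477], [0.0, -1.0, 0.0]]
force: [0.1, 0.2, -0.2]
opening: 0.0002
```

```bash
python3 - <<'E'
from h import *;rep()
s=ctrl.read_state();print(s['force'],s['eef_pos'],s["eef_rot"][:,0],s["joint_positions"])
E
python3 plan.py -61.6 -241.7 6 19
```

```text
scene hub [ 0.5849 -0.0049] handle [ 0.614  -0.0693] 1622 209 (np.float64(-65.7), np.float64(0.0707))
side hub [ 0.5777 -0.0064] handle [ 0.6128 -0.0699] 2199 277 (np.float64(-61.1), np.float64(0.0726))
[-0.39408369 -0.70353613 -0.25105009] [ 0.64417753 -0.05286152  0.29457634] [-4.77594894e-01  8.78580169e-01  6.05639132e-05] [-1.61193391e-01  2.39437320e-01  1.22883091e+00  3.15039914e-05
  1.67338286e+00 -2.22990167e+00]
[644.17753139 -52.86151651 294.57633874]
[[[-12, -7, 0], -6.0], [[-6, -5, 0], -6.0], [[-7, -5, 0], -6.0], [[-7, -3, 0], -6.0], [[-7, -3, 0], -6.0], [[-8, -3, 0], -6.0], [[-8, -1, 0], -6.0], [[-8, 0, 0], -6.0], [[-8, 0, 0], -6.0], [[-8, 1, 0], -6.0], [[-8, 2, 0], -6.0], [[-8, 3, 0], -6.0]]
[[[-7, 4, 0], -6.0], [[-7, 4, 0], -6.0], [[-6, 5, 0], -6.0], [[-6, 6, 0], -6.0], [[-5, 6, 0], -6.0], [[-5, 7, 0], -6.0], [[-3, 7, 0], -6.0], [[-3, 7, 0], -6.0], [[-3, 8, 0], -6.0], [[-1, 8, 0], -6.0], [[0, 8, 0], -6.0], [[0, 8, 0], -6.0]]
[[[1, 8, 0], -6.0], [[2, 8, 0], -6.0], [[3, 8, 0], -6.0], [[4, 7, 0], -6.0], [[4, 7, 0], -6.0], [[5, 6, 0], -6.0], [[6, 6, 0], -6.0]]
```

The midpoint of the two handle positions is (0.579, -0.003) with a radius of 75 mm, which confirms the hub. Now for the second half.

carry_out(
  increments=[
    [[0,0,-35],0],
    [[0,0,-34],0],
    [[0,0,0],0],
    [[-6,-4,0],0],
    [[-6,-3,0],0],
    [[-6,-5,0],-6],
    [[-7,-5,0],-6],
    [[-7,-3,0],-6],
    [[-7,-3,0],-6],
    [[-8,-3,0],-6],
    [[-8,-1,0],-6],
    [[-8,0,0],-6],
  ],
)

```text
time: 13.15
eef_pos: [0.582, -0.0809, 0.228]
eef_rot: [[0.235, 0.005, -0.972], [0.972, -0.001, 0.235], [-0.0, -1.0, -0.005]]
force: [4.2, -2.4, 0.4]
opening: 0.0004
```

carry_out(
  increments=[
    [[-8,0,0],-6],
    [[-8,1,0],-6],
    [[-8,2,0],-6],
    [[-8,3,0],-6],
    [[-7,4,0],-6],
    [[-7,4,0],-6],
    [[-6,5,0],-6],
    [[-6,6,0],-6],
    [[-5,6,0],-6],
    [[-5,7,0],-6],
    [[-3,7,0],-6],
    [[-3,7,0],-6],
  ],
)

```text
time: 14.65
eef_pos: [0.5074, -0.0291, 0.2278]
eef_rot: [[0.997, 0.003, -0.077], [0.077, -0.002, 0.997], [0.003, -1.0, -0.002]]
force: [0.0, -4.0, 1.1]
opening: 0.0009
```

carry_out(
  increments=[
    [[-3,8,0],-6],
    [[-1,8,0],-6],
    [[0,8,0],-6],
    [[0,8,0],-6],
    [[1,8,0],-6],
    [[2,8,0],-6],
    [[3,8,0],-6],
    [[4,7,0],-6],
    [[0,0,0],0],
  ],
)

```text
time: 15.78
eef_pos: [0.5136, 0.035, 0.2271]
eef_rot: [[0.728, 0.003, 0.686], [-0.686, -0.0, 0.728], [0.002, -1.0, 0.002]]
force: [0.7, 0.0, -0.7]
opening: 0.0007
```

```bash
python3 - <<'E'
from h import *;rep()
s=ctrl.read_state();print(s['force'],s['eef_pos'],s["eef_rot"][:,0],s["joint_positions"])
p=grab_frame("side"); cv2.imwrite("pics/s4.png",cv2.resize(p["pixels"][100:320,220:500],None,fx=2.5,fy=2.5))
E
python3 plan.py -229.6 -241.7 6 19
```

```text
scene hub [ 0.5849 -0.005 ] handle [0.5263 0.0375] 1611 294 (np.float64(144.1), np.float64(0.0724))
side hub [ 0.5773 -0.0061] handle [0.5144 0.0343] 2155 275 (np.float64(147.3), np.float64(0.0748))
[-0.53905085 -0.9070579  -0.84755505] [0.51337237 0.03474864 0.22660493] [ 0.7288724  -0.68464817  0.00138008] [-3.20668397e-02 -1.07452698e-01  1.71339894e+00 -2.60268538e-05
  1.53383031e+00  7.22055067e-01]
[513.27519555  34.70269014 226.38316191]
[[[4, 7, 0], -6.0], [[5, 6, 0], -6.0], [[6, 6, 0], -6.0]]
```

View pics/s4.png

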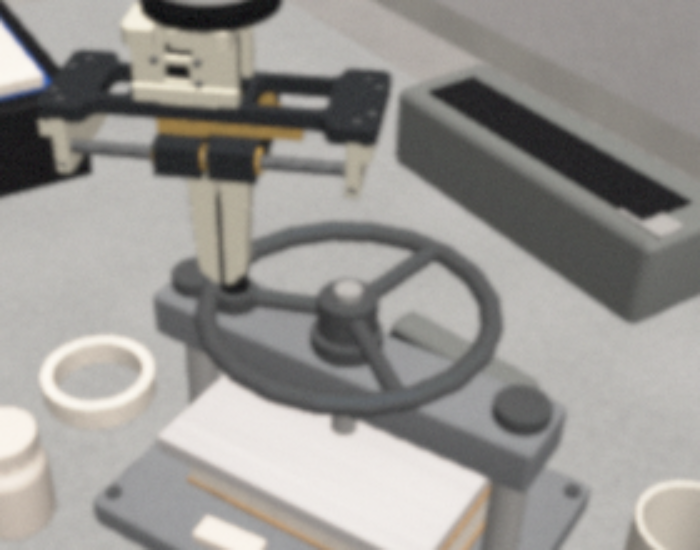

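The handle is behind the fingers (235,285), and about 18° remain. I'll do the last three rows slowly, then back off.

carry_out(
  increments=[
    [[2,4,0],-3],
    [[2,3,0],-3],
    [[2,3,0],-3],
    [[3,3,0],-3],
    [[3,3,0],-3],
    [[3,3,0],-3],
    [[0,0,0],0],
    [[-6,-3,0],0],
    [[-7,-4,0],0],
    [[-9,-5,0],0],
    [[0,0,0],0],
  ],
)

```text
time: 17.3
eef_pos: [0.5055, 0.0415, 0.2258]
eef_rot: [[0.479, 0.0, 0.878], [-0.878, -0.0, 0.479], [0.0, -1.0, 0.0]]
force: [-0.4, 0.0, -0.1]
opening: 0.0005
```

Run:
```python
from h import *;rep()
s=ctrl.read_state();print(s['force'],s['eef_pos'],s["eef_rot"][:,0])
```

```text
scene hub [ 0.585 -0.005] handle [0.5368 0.0476] 1597 323 (np.float64(132.5), np.float64(0.0713))
side hub [ 0.5774 -0.0063] handle [0.5137 0.0411] 2139 442 (np.float64(143.4), np.float64(0.0794))
[-0.61110128 -0.95766764  0.08303077] [0.5060156  0.04185245 0.22580256] [ 4.79327714e-01 -8.77635976e-01  1.91039298e-04]
```

The handle fits are mixed up with the fingers. I'll rise and move clear, then measure.

carry_out(
  increments=[
    [[0,0,45],0],
    [[0,0,50],0],
    [[-20,10,50],0],
    [[-40,10,40],0],
    [[-20,0,0],0],
    [[0,0,0],0],
  ],
)

```text
time: 18.15
eef_pos: [0.4259, 0.0623, 0.4118]
eef_rot: [[0.48, 0.003, 0.877], [-0.877, 0.0, 0.48], [0.001, -1.0, 0.003]]
force: [0.5, 1.5, 1.0]
opening: 0.0006
```

Run:
```python
from h import *;rep()
s=ctrl.read_state();print(s['force'],s['eef_pos'],s["time"])
p=grab_frame("side"); cv2.imwrite("pics/s5.png",p["pixels"])
a=cv2.imread("pics/side0.png"); cv2.imwrite("pics/s5d.png",np.hstack([p["pixels"][130:440,200:540],a[130:440,200:540]]))
```

```text
scene hub [ 0.585 -0.005] handle [0.5474 0.065 ] 1616 180 (np.float64(118.2), np.float64(0.0794))
side hub [ 0.5774 -0.0062] handle [0.5461 0.0644] 2211 244 (np.float64(113.9), np.float64(0.0772))
[0.3322533  0.42904918 0.01246072] [0.42637638 0.06200416 0.41011233] 18.25
```

View pics/s5d.png

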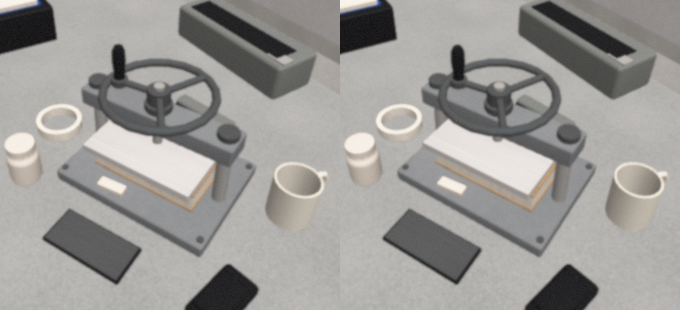

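Left is now, right is the start: the wheel, handle and bystanders look the same. The handle is about 2.7 mm (2°) past its start, well within 13 mm, so I'm handing the job in.

```bash
python3 -c "
from station import ctrl
print(ctrl.close_job())"
```

```text
the job is handed in; nothing more can be done
None
```

I pushed the wheel one full turn clockwise with shut fingertips against the handle, in two half-turns with a wrist re-set above the handle between them. I then raised the hand clear and handed the job in at about 18 s. No verdict was reported.

- **Handle:** Both cameras put it about 2.7 mm (2°) past its starting place, against a limit of 13 mm. It looks upright and seated in its socket; I did not measure its height.
- **Other things:** The glue, tape, eraser, phone, mouse and mug look unmoved in the before and after side views. The stapler is mostly hidden behind the press, but the part that shows looks unchanged. I compared these by eye only.
- **Half-way check:** The handle was about 150 mm from its start, opposite. Force readings at the ends of the move calls around half-way were about 3 to 5 N, above the 0.3 N needed.
- **Measurements that disagreed:** The scene and side cameras differed by about 8 mm on the hub's x position. I used a hub at (0.580, -0.003), which the handle positions half a turn apart later confirmed. Handle fits taken while the fingers were beside it were unreliable, so I discarded them.

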